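# Load the wash tray and crack open the stuck lid of a parts cleaner

## Task

Get the next wash ready: lay the two loose steel brackets in the two empty pockets of the cleaner's blue wash tray, base flat on the floor and tab through the notch, all facing the same way as the one already there. Then pull the parts cleaner's lid free of its sticky seal and hold it slightly open, with the handle about 35 mm above its shut position, so that the vapour can escape; do not let it fly wide open, and the job finishes with you still holding it there by the handle. Leave the other things on the bench as they are.

Things in the scene. Friction and masses are not known exactly. Their poses are not given: they have to be found in the camera images.
- bracket_a: Loose steel bracket, about 0.16 kg. Origin: centre of the underside of its flat base (50 mm along x, 44 along y, 5 thick). In the middle an upright ear to pinch: 8 mm thick (y), 30 mm wide (x), top rounded above 30 mm and 44 mm up. A tab 14 mm wide, 16 long, 5 thick sticks out of the base at +x. Lies flat on the bench in front of the robot at any yaw.
- bracket_b: Loose steel bracket, about 0.16 kg. Origin: centre of the underside of its flat base (50 mm along x, 44 along y, 5 thick). In the middle an upright ear to pinch: 8 mm thick (y), 30 mm wide (x), top rounded above 30 mm and 44 mm up. A tab 14 mm wide, 16 long, 5 thick sticks out of the base at +x. Like bracket_a, also lying flat on the bench.
- bracket_c: Third bracket of the same kind, already correctly in pocket 3 of the tray; leave it there.
- bracket_a_tab (a point): Tip of bracket_a's tab, 41 mm from the bracket's origin along its +x, at mid-thickness (2.5 mm above the underside). Axes as the bracket's.
- bracket_b_tab (a point): Tip of bracket_b's tab, 41 mm from the bracket's origin along its +x, at mid-thickness (2.5 mm above the underside). Axes as the bracket's.
- bracket_c_tab (a point): Tip of bracket_c's tab, 41 mm from the bracket's origin along its +x, at mid-thickness (2.5 mm above the underside). Axes as the bracket's.
- tray: Blue plastic wash tray, fixed, 66 mm (x) by 184 mm (y), three pockets in a row along y. Origin: centre of its underside. Floor 4 mm thick, walls 4 mm thick with tops 12 mm up. Each pocket is 58 (x) by 56 mm (y) inside; a notch 28 mm wide, down to the floor, in the middle of its +x wall takes the tab, so brackets lie flat only with their +x along the tray's +x.
- pocket1 (a point): Centre of pocket 1's floor (4 mm above the tray's underside), axes as the tray's; the notch lies towards +x. Empty at the start.
- pocket2 (a point): Centre of pocket 2's floor (4 mm above the tray's underside), axes as the tray's; the notch lies towards +x. Empty at the start.
- pocket3 (a point): Centre of pocket 3's floor (4 mm above the tray's underside), axes as the tray's; the notch lies towards +x. Holds bracket_c at the start.
- cleaner: Steel parts cleaner, fixed, 200 mm deep (x; controls at -x), 260 wide (y). Origin: centre of underside. A flat lid, upper face 188 mm up, is hinged at the back on a line along y, 106 mm from the origin towards +x, 176 mm up. Its seal sticks: 12 to 20 N up at the handle in the first 4 mm of lift; past 7 mm it lets go with a small jump, then only about 3 N of weight. Let go, the lid falls back.
- lid: Lid and its handle, a round black bar 14 mm thick, 110 mm long along y, on two end posts near the front edge, 33 mm clear of the lid. Origin: middle of the bar, when shut 182 mm from the hinge line and 52 mm above it (228 mm above the bench), axes then as the cleaner's. It opens by turning right-handed about the cleaner's +y: the front rises, 0.1 rad lifts the handle 18 mm; turns with the lid.
- hammer: Bystander: wooden-handled hammer, 300 mm long, lying right of the robot. Origin: its underside.
- ratchet: Bystander: steel ratchet handle, about 240 mm long and 35 mm high, lying to the right of the tray. Origin: its underside.
- tape: Bystander: roll of blue masking tape, 84 mm across, 36 mm high, lying flat between tray and cleaner. Origin: its underside.
- can: Bystander: flat-sided blue and white solvent can, 65 x 105 x 166 mm, upright, at the back of the bench. Origin: its underside.
- bezel: Bystander: flat black headlight surround (open frame) 170 x 190 x 14 mm, lying front left. Origin: its underside.
- jar: Bystander: clear jar with red cap, 60 mm across, 85 mm high, at the left. Origin: its underside.
Not all that is in view belongs to the job. What is shaped like the bracket_b but turquoise or yellow is not meant.

How it is judged:
On the way, in this order (a step that is already met when the one before it is completed fails the run):
1. both loose brackets lie flat in the empty pockets, tabs in the notches, let go ((((horizontal distance between bracket_a and pocket1 below 0.012 m and z of bracket_a in the frame of pocket1 between -0.004 and 0.005 m and angle between bracket_a's own z axis and vertical below 0.09 rad and x of bracket_a_tab in the frame of pocket1 above 0.028 m and y of bracket_a_tab in the frame of pocket1 between -0.014 and 0.014 m) and (horizontal distance between bracket_b and pocket2 below 0.012 m and z of bracket_b in the frame of pocket2 between -0.004 and 0.005 m and angle between bracket_b's own z axis and vertical below 0.09 rad and x of bracket_b_tab in the frame of pocket2 above 0.028 m and y of bracket_b_tab in the frame of pocket2 between -0.014 and 0.014 m)) or ((horizontal distance between bracket_a and pocket2 below 0.012 m and z of bracket_a in the frame of pocket2 between -0.004 and 0.005 m and angle between bracket_a's own z axis and vertical below 0.09 rad and x of bracket_a_tab in the frame of pocket2 above 0.028 m and y of bracket_a_tab in the frame of pocket2 between -0.014 and 0.014 m) and (horizontal distance between bracket_b and pocket1 below 0.012 m and z of bracket_b in the frame of pocket1 between -0.004 and 0.005 m and angle between bracket_b's own z axis and vertical below 0.09 rad and x of bracket_b_tab in the frame of pocket1 above 0.028 m and y of bracket_b_tab in the frame of pocket1 between -0.014 and 0.014 m))) and contact force between the fingers and bracket_a below 0.05 N and contact force between the fingers and bracket_b below 0.05 N), for 0.2 s.
2. the lid is broken free of its seal and held slightly open (angle between lid's own z axis and vertical between 0.11 and 0.3 rad and angular speed of lid below 0.1 rad/s and contact force between the fingers and lid above 0.5 N), for 0.3 s.
At the end, for the whole second after the job is handed in: Brackets a and b lie flat (5 degrees) and untouched in pockets 1 and 2, either way round, within 12 mm of centre, tabs in the notches; bracket_c so in pocket 3; the lid is still, at 0.11 to 0.30 rad (handle raised 20 to 55 mm), held by its handle in the fingers (all of step 1 and all of step 2 and horizontal distance between bracket_c and pocket3 below 0.012 m and z of bracket_c in the frame of pocket3 between -0.004 and 0.005 m and angle between bracket_c's own z axis and vertical below 0.09 rad and x of bracket_c_tab in the frame of pocket3 above 0.028 m and y of bracket_c_tab in the frame of pocket3 between -0.014 and 0.014 m); the arm keeps its last pose, push and grip.
It fails at once if the lid flies wide open (over 0.6 rad, handle raised by more than about 10 cm) (angle between lid's own z axis and vertical above 0.6 rad).
It fails at once if a bystander is pushed more than 30 mm (distance of any of hammer, ratchet, tape, can, bezel, jar from where it was at the start of the episode above 0.03 m).
It also fails if it takes over 67 s, if anything falls off the work surface, if the arm or the gripper's body presses on something with over 40 N, if the wrist force passes 120 N, or if a joint passes its speed limit or range.

## Robot

A 7-joint arm with a two-finger parallel gripper is mounted at the origin on the work surface. World frame = base frame: x ahead of the robot, y to its left, z up, the work surface at z = 0. Lengths are in m, angles in rad, forces in N, time in s.
With the tool pointing down it reaches from about 0.425 to 0.95 m from the base axis. Payload 4.7 kg.
Tool frame: the origin (TCP) lies between the finger pads; the fingertips stand 25 mm ahead of it and the grasp point (between the pads) lies 6 mm ahead of it; x points along the fingers, z is the direction in which the jaws open and shut, and the axes are right-handed (so a half turn about x gives the same grasp; the last joint's range is limited). The gripper opens to 85 mm and grips with 20 to 120 N. Pads are 22 mm wide; open, the fingers measure 114 mm over their backs; the gripper's body (76 mm by 85 mm) begins 54 mm behind the grasp point. The pads swing forward as they close: fully open they stand 13 mm farther back than shut.
Start: joints at [1.1, 0.469, -0.049, 1.532, 0.024, 1.141, -0.082], TCP at [0.289, -0.61, 0.256] pointing down, gripper open.
Joint ranges: [-2.59, 2.59], [-0.33, 1.99], [-1.39, 1.29], [0.1, 2.45], [-1.04, 4.18], [0.21, 1.99], [-2.66, 2.66]. Speed limits (rad/s): [2.57, 2.57, 3.14, 3.14, 3.14, 3.14, 3.14].

## Interface

Orientations are given as a 3x3 rotation matrix whose columns are the frame's x, y, z axes.
In Python, from rig import * gives the robot as it stands. Calls block until the motion is done:
- movep(position, orientation): joint-space move of the TCP to a pose.
- move_l(position, attitude=None, feed=0.15, until_force=None): straight line of the TCP; attitude=None keeps the orientation; feed is the mean speed in m/s. With until_force (N) it stops when the force on the tool has changed by that much, and returns True; else False.
- move_joints(angles): joint-space move.
- command_gripper(opening, newtons=None): finger opening in m; newtons is the grip in N (None keeps the last); returns when the fingers have stopped.
- sleep(seconds).
- inverse_kinematics(position, orientation): joint angles nearest the present ones, or None.
- sense(): the state.
- camera(name): name is "scene" or "top" or "wrist"; returns (picture, depth): 400x640x3 uint8, red, green, blue; 400x640 float32, m along the optical axis (not along the pixel's ray), 0 where there is no reading.
- camera_params(name): a dict with "K" (3x3 intrinsics, pixels), "position" and "rotation" of the camera in the world; the wrist camera has in their place "tool_from_camera" (4x4, takes a point from camera to tool coordinates, whose origin is the TCP and whose axes are the tool frame's). Camera axes: x right, y down, z forward; pixel columns grow to the right and rows downward; lengths in m; the calibration is good to about 2 mm. A picture is of the moment at which its call begins: read the wrist's pose just before it. camera_params takes no time and is no camera call.
A pose or a line that the arm cannot do raises Unreachable and nothing moves.
- finish_job(): hands the job in, once; it reports no verdict.
The state is a dict: "time_s": time; "joint_pos": joint angles; "qd": joint speeds; "joint_efforts": joint torques, N m; "position": TCP position; "tcp_rot": TCP orientation; "wrist_force": force on the tool from outside, world axes, zero at the start; "ft_torque": the same for the moment, N m; "finger_gap": finger opening in m.
Only numpy, scipy, OpenCV 4.12 (cv2) and the standard library are available. Lean on these libraries where they do the work, as an engineer would, in place of code of your own. Each camera call takes 0.05 s, during which the arm holds its last target.

## Working session

There is one attempt and no reset: what is moved stays moved. The work goes in short steps, each a Python script; the robot and the scene stay as the last script left them, time stands still between calls to the robot, and variables do not carry over. Pictures are saved under pics/ and viewed, and the job is handed in when it is done.

```bash
ls; mkdir -p pics; python3 - <<'E'
from rig import *
import cv2, numpy as np
for n in ["scene","top"]:
    p,d=camera(n); cv2.imwrite(f"pics/{n}0.png",p[:,:,::-1]); np.savez(f"{n}0.npz",p=p,d=d)
    print(n,camera_params(n))
print(camera_params("wrist")); print(sense())
E
```

```text
pics
scene {'K': array([[496.51849725,   0.        , 317.56685799],
       [  0.        , 496.51849725, 204.26893922],
       [  0.        ,   0.        ,   1.        ]]), 'position': array([1.65154309, 0.36083999, 0.93846972]), 'rotation': array([[-0.27739261,  0.5333163 , -0.79914145],
       [ 0.9604511 ,  0.13295558, -0.24465588],
       [-0.02422865, -0.83540202, -0.54910512]])}
top {'K': array([[519.47320848,   0.        , 321.57695596],
       [  0.        , 519.47320848, 202.52790339],
       [  0.        ,   0.        ,   1.        ]]), 'position': array([0.25532976, 0.01979187, 1.58946087]), 'rotation': array([[-0.01646691, -0.97941139,  0.20120181],
       [-0.99986202,  0.01568962, -0.00545744],
       [ 0.0021883 , -0.20126392, -0.97953461]])}
{'K': array([[292.3933604 ,   0.        , 317.10937621],
       [  0.        , 292.3933604 , 197.58517548],
       [  0.        ,   0.        ,   1.        ]]), 'tool_from_camera': array([[ 1.46409080e-05, -2.72304755e-01,  9.62211058e-01,
        -1.17412364e-01],
       [-6.44347804e-05, -9.62211056e-01, -2.72304753e-01,
        
[... 302 characters left out ...]
4102003, -0.08228725]), 'qd': array([ 0.00105007, -0.00114436,  0.00015663, -0.00368708,  0.00131364,
       -0.00054664,  0.00226593]), 'joint_efforts': array([ 9.50902795e-04, -5.11516178e+01, -4.66487941e-02, -2.38390803e+01,
        1.08609785e-02,  4.36271555e-03, -6.07125550e-07]), 'position': array([ 0.2883948 , -0.60974739,  0.25535223]), 'tcp_rot': array([[-8.36718982e-04,  9.03979171e-01,  4.27575675e-01],
       [ 1.59536071e-03,  4.27576487e-01, -9.03977767e-01],
       [-9.99998377e-01, -7.42379260e-05, -1.79993421e-03]]), 'wrist_force': array([ 0.12694676,  0.0344427 , -0.66640433]), 'ft_torque': array([-0.00343185, -0.04192056,  0.0036818 ]), 'finger_gap': 0.08529758531037708}
```

View pics/scene0.png

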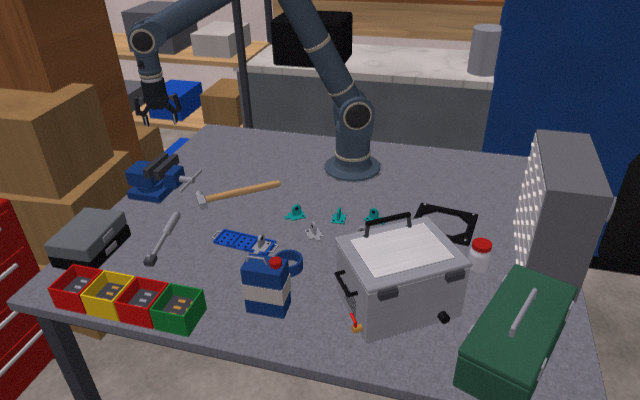

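View pics/top0.png

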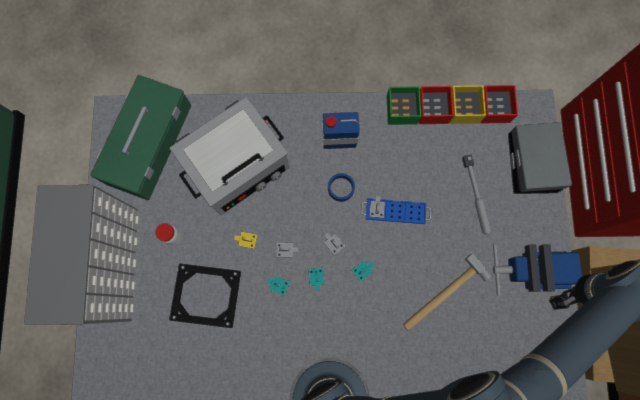

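The top view shows two grey brackets at about (285,249) and (334,243). The turquoise and yellow ones are decoys. The tray is at (396,211) with bracket_c in its left pocket (377,207), and the cleaner handle is at (242,166). Next I'll rectify this to bench coordinates.

```bash
cat > h.py <<'E'
import numpy as np, cv2
def cloud(d,K,R,t):
    v,u=np.mgrid[:d.shape[0],:d.shape[1]]
    c=np.stack([(u-K[0,2])/K[0,0]*d,(v-K[1,2])/K[1,1]*d,d],-1)
    return c@R.T+t
def rect(p,K,R,t,x0,x1,y0,y1,z,s):
    # rectify plane z; image: up=+x, left=+y ; s px/m
    H,W=int((x1-x0)*s),int((y1-y0)*s)
    r,c=np.mgrid[:H,:W]
    P=np.stack([x1-r/s,y1-c/s,np.full(r.shape,float(z))],-1)
    q=(P-t)@R
    u=q[...,0]/q[...,2]*K[0,0]+K[0,2]; v=q[...,1]/q[...,2]*K[1,1]+K[1,2]
    return cv2.remap(p,u.astype(np.float32),v.astype(np.float32),cv2.INTER_CUBIC)
def wristcam(s,cp):
    T=np.eye(4);T[:3,:3]=s["tcp_rot"];T[:3,3]=s["position"]
    M=T@cp["tool_from_camera"]; return M[:3,:3],M[:3,3]
E
python3 - <<'E'
from rig import *
from h import *
cp=camera_params("top"); f=np.load("top0.npz")
im=rect(f["p"],cp["K"],cp["rotation"],cp["position"],0.3,0.8,-0.3,0.5,0.0,1000)
for i in range(0,500,50): cv2.putText(im,f"{.8-i/1000:.2f}",(0,i),0,.35,(255,255,0)); cv2.line(im,(0,i),(8,i),(255,0,0))
for j in range(0,800,100): cv2.putText(im,f"{.5-j/1000:.1f}",(j,495),0,.35,(255,255,0)); cv2.line(im,(j,485),(j,499),(255,0,0))
cv2.imwrite("pics/rect0.png",im[:,:,::-1])
X=cloud(f["d"],cp["K"],cp["rotation"],cp["position"])
for n,(u,v) in dict(a=(285,249),b=(334,243),c=(377,207),tray=(412,212),handle=(242,166),bench=(400,260)).items(): print(n,X[v,u])
np.save("topX.npy",X)
E
```

```text
a [0.43323315 0.12266122 0.04258684]
b [ 0.44811548 -0.02379158  0.04849867]
c [ 0.55479393 -0.1557956   0.05142925]
tray [ 0.54505381 -0.26790513  0.01170932]
handle [0.63790916 0.22555011 0.23409768]
bench [ 0.39862263 -0.22548393  0.0012991 ]
```

View pics/rect0.png

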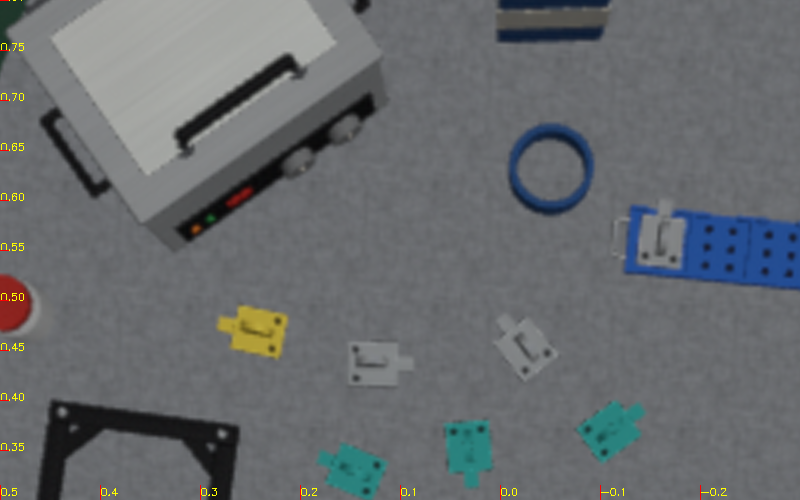

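```bash
python3 - <<'E'
from rig import *
from h import *
R=np.array([[0,1,0],[0,0,-1],[-1,0,0]],float)
cp=camera_params("wrist")
def snap(n):
    s=sense(); p,d=camera("wrist"); Rc,t=wristcam(s,cp)
    np.savez(n+".npz",p=p,d=d,R=Rc,t=t); cv2.imwrite(f"pics/{n}.png",p[:,:,::-1])
movep([0.52,-0.21,0.26],R); snap("wtray")
movep([0.46,0.04,0.26],R); snap("wbr")
print(sense()["joint_pos"],sense()["time_s"])
E
```

```text
[ 0.1273309   0.13479661 -0.33014387  1.99680543  0.05176857  1.01754428
 -1.80130588] 2.9
```

View pics/wtray.png

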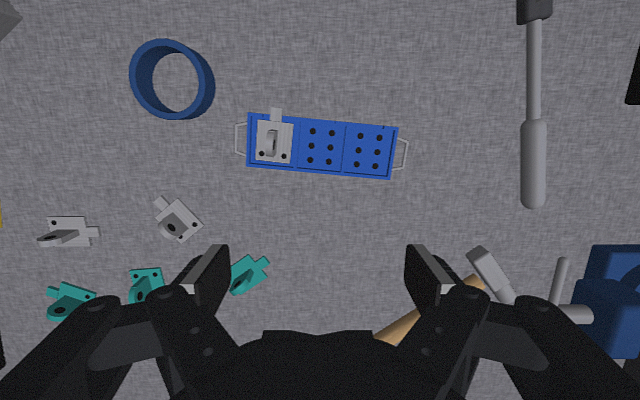

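View pics/wbr.png

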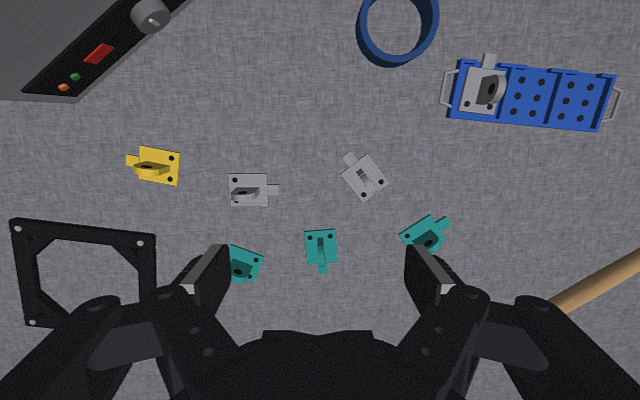

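Both wrist views are clear. wbr shows bracket a at (248,190) and b at (365,177), and wtray shows the tray with c at (272,140). Next I'll rectify both at the base and wall-top heights.

```bash
python3 - <<'E'
from rig import *
from h import *
cp=camera_params("wrist");K=cp["K"]
f=np.load("wbr.npz"); g=np.load("wtray.npz")
S=4000
A=rect(f["p"],K,f["R"],f["t"],0.38,0.48,0.08,0.18,0.005,S)
B=rect(f["p"],K,f["R"],f["t"],0.40,0.50,-0.07,0.03,0.005,S)
T=rect(g["p"],K,g["R"],g["t"],0.47,0.62,-0.34,-0.10,0.012,3200)
cv2.imwrite("pics/rAB.png",np.hstack([A,B])[:,:,::-1]); cv2.imwrite("pics/rT.png",T[:,:,::-1])
E
```

```text
(no output)
```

View pics/rAB.png

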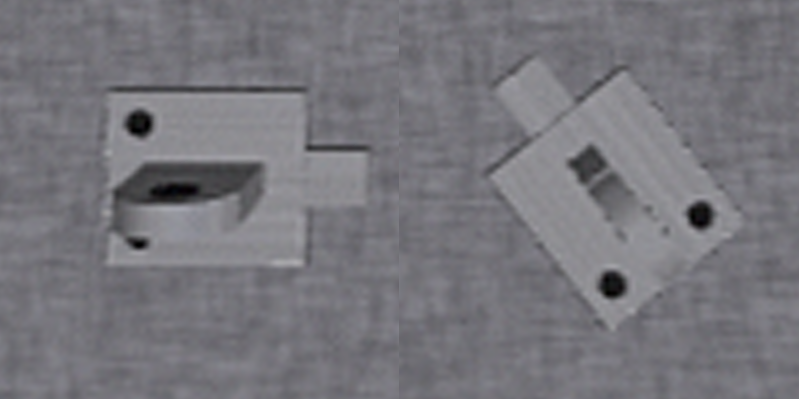

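View pics/rT.png

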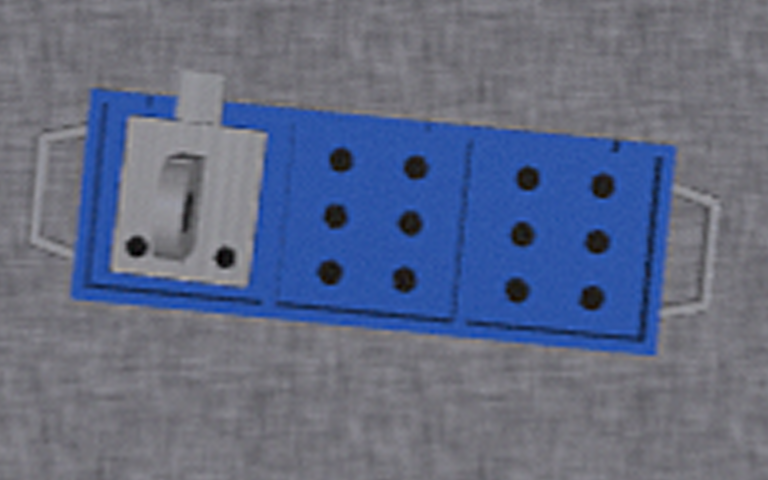

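```bash
cat >> h.py <<'E'
A=(0.4356,0.1283,-np.pi/2); B=(0.450,-0.0246,np.radians(39))
TY=-0.097; TC=np.array([0.5506,-0.2169])
ty=np.array([-np.sin(TY),np.cos(TY)])
P_R=tuple(TC-0.06*ty)+(TY,); P_M=tuple(TC)+(TY,)
def rot(phi,s):
    x=np.array([0,0,-1.]); z=s*np.array([-np.sin(phi),np.cos(phi),0]); return np.stack([x,np.cross(z,x),z],1)
E
python3 - <<'E'
from rig import *
from h import *
for n,(x,y,p) in dict(A=A,R=P_R,B=B,M=P_M).items():
  for s in (1,-1):
    for z in (.04,.14):
      q=inverse_kinematics([x,y,z],rot(p,s)); print(n,s,z,None if q is None else np.round(q,2))
E
```

```text
A 1 0.04 [ 0.    0.49 -0.47  2.2   0.43  0.53 -0.79]
A 1 0.14 [ 0.09  0.32 -0.55  2.13  0.24  0.75 -0.62]
A -1 0.04 [ 0.51  0.81 -1.18  2.18  1.02  0.91  1.82]
A -1 0.14 [ 0.55  0.53 -1.17  2.11  0.63  0.91  2.15]
R 1 0.04 [ 0.83  0.71 -0.6   1.83  0.55  0.78  1.41]
R 1 0.14 [ 0.83  0.56 -0.58  1.78  0.38  0.92  1.55]
R -1 0.04 [ 0.46  0.62 -0.08  1.85  0.07  0.67 -1.33]
R -1 0.14 [ 0.46  0.49 -0.08  1.8   0.05  0.86 -1.31]
B 1 0.04 [ 0.85  0.81 -1.18  2.18  1.02  0.9   1.27]
B 1 0.14 [ 0.89  0.53 -1.17  2.12  0.63  0.9   1.6 ]
B -1 0.04 [ 0.18  0.46 -0.26  2.22  0.25  0.49 -1.17]
B -1 0.14 [ 0.24  0.28 -0.33  2.15  0.13  0.73 -1.06]
M 1 0.04 [ 0.76  0.69 -0.62  1.88  0.57  0.76  1.29]
M 1 0.14 [ 0.76  0.54 -0.61  1.82  0.38  0.9   1.44]
M -1 0.04 [ 0.39  0.6  -0.11  1.9   0.11  0.65 -1.46]
M -1 0.14 [ 0.39  0.46 -0.12  1.85  0.07  0.84 -1.43]
```

```bash
python3 - <<'E'
from rig import *
from h import *
x,y,p=A; R=rot(p,1)
command_gripper(0.05,60)
movep([x,y,0.13],R)
print(move_l([x,y,0.037],feed=0.15,until_force=10), sense()["position"])
command_gripper(0.0,60); print("gap",sense()["finger_gap"])
move_l([x,y,0.14],feed=0.2)
X,Y,P=P_R
movep([X,Y,0.14],rot(P,1))
s=sense(); print("gap",s["finger_gap"],s["position"],s["time_s"])
cp=camera_params("wrist"); pic,d=camera("wrist"); cv2.imwrite("pics/heldA.png",pic[:,:,::-1])
E
```

```text
False [0.43622591 0.12854863 0.03758085]
gap 0.00694258803825573
gap 0.006712233387748125 [ 0.54492451 -0.27520444  0.13959046] 8.1333
```

View pics/heldA.png

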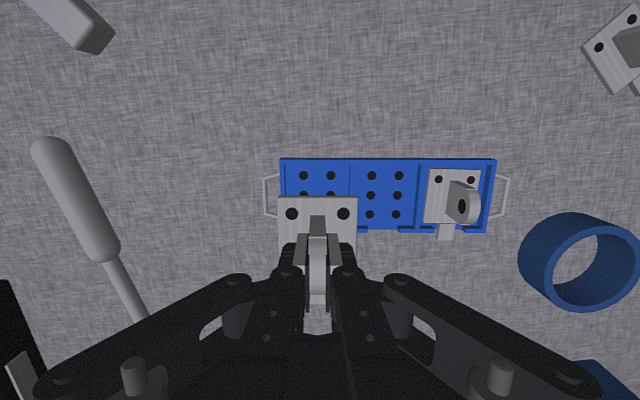

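Bracket a is held square, with its tab on the notch side (+x). I'll lower it into the right-hand pocket.

```bash
python3 - <<'E'
from rig import *
from h import *
X,Y,P=P_R
move_l([X,Y,0.055],feed=0.15)
print(move_l([X,Y,0.039],feed=0.05,until_force=6), sense()["position"],sense()["wrist_force"])
command_gripper(0.03,60)
move_l([X,Y,0.13],feed=0.2)
x,y,p=B; 
command_gripper(0.05,60)
movep([x,y,0.13],rot(p,-1))
cp=camera_params("wrist")
s=sense(); pic,d=camera("wrist"); Rc,t=wristcam(s,cp); np.savez("w2.npz",p=pic,d=d,R=Rc,t=t)
cv2.imwrite("pics/w2.png",pic[:,:,::-1]); print(s["time_s"])
pic,d=camera("top"); cp=camera_params("top")
T=rect(pic,cp["K"],cp["rotation"],cp["position"],0.47,0.62,-0.34,-0.10,0.012,3200)
cv2.imwrite("pics/top2.png",T[:,:,::-1])
E
```

```text
True [ 0.54577048 -0.27705156  0.04154848] [-0.16121766 -0.51301071  3.28980594]
12.6667
```

View pics/w2.png

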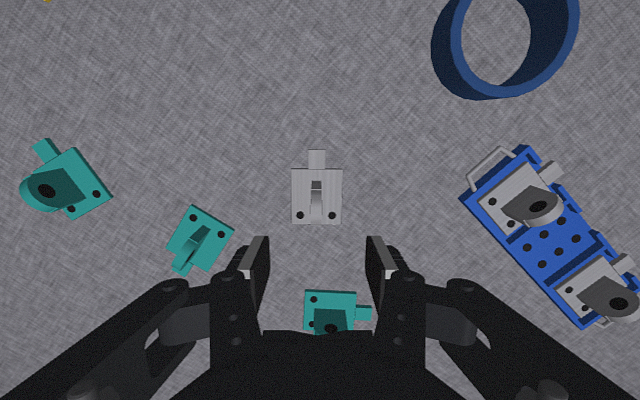

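View pics/top2.png

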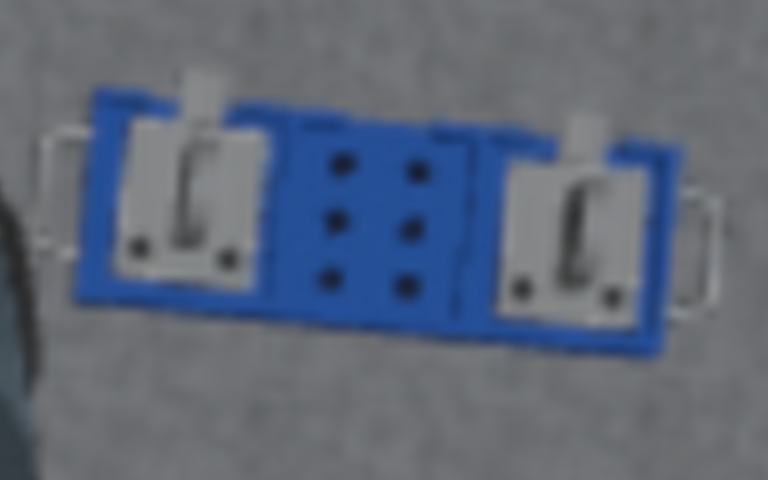

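Top2 shows a flat in the right pocket, tab in the notch at (582,135). In w2, b is centred between the jaws at (316,195). Now b goes into the middle pocket.

```bash
python3 - <<'E'
from rig import *
from h import *
x,y,p=B; X,Y,P=P_M
print(move_l([x,y,0.037],feed=0.15,until_force=10), sense()["position"])
command_gripper(0.0,60); print("gap",sense()["finger_gap"])
move_l([x,y,0.14],feed=0.2)
movep([X,Y,0.14],rot(P,-1))
print("gap",sense()["finger_gap"])
move_l([X,Y,0.055],feed=0.15)
print(move_l([X,Y,0.039],feed=0.05,until_force=6), sense()["position"],sense()["wrist_force"])
command_gripper(0.03,60)
move_l([X,Y,0.16],feed=0.2)
movep([0.48,0.05,0.30],np.array([[0,1,0],[0,0,-1],[-1,0,0]],float))
print(sense()["time_s"])
for n in ("top","scene"):
    pic,d=camera(n); np.savez(n+"3.npz",p=pic,d=d); cp=camera_params(n)
    cv2.imwrite(f"pics/{n}3.png",pic[:,:,::-1])
    if n=="top":
        T=rect(pic,cp["K"],cp["rotation"],cp["position"],0.47,0.62,-0.34,-0.10,0.012,3200)
        cv2.imwrite("pics/top3r.png",T[:,:,::-1])
E
```

```text
False [ 0.45051016 -0.02455124  0.03740446]
gap 0.006785040449972559
gap 0.007104396167950711
True [ 0.55165268 -0.21723935  0.04161711] [-0.18827767 -0.42650726  3.200099  ]
18.8667
```

View pics/top3r.png

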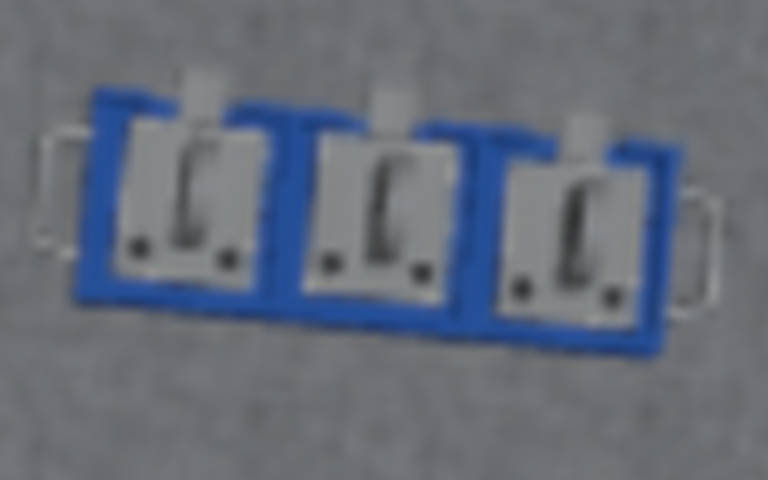

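View pics/top3.png

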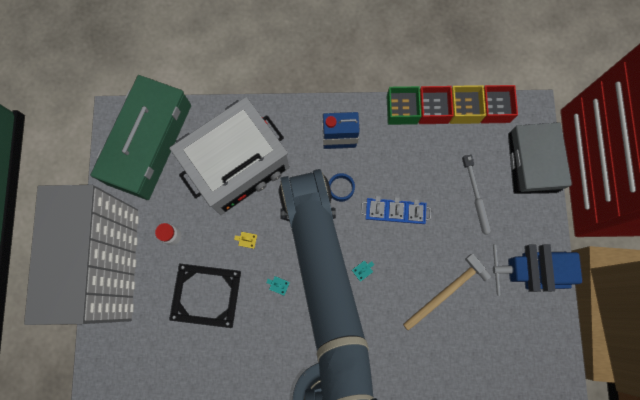

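View pics/scene3.png

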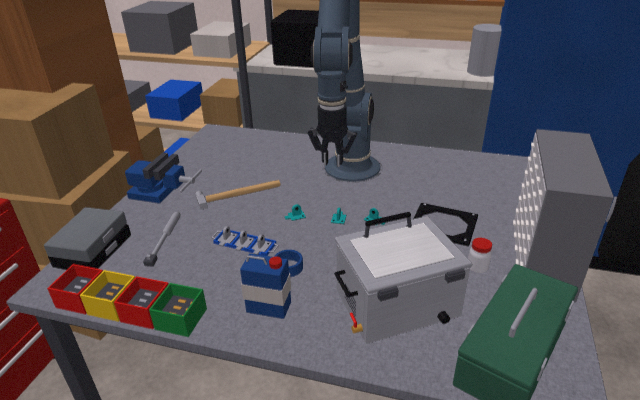

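All three brackets lie in the tray with tabs in the notches, at (203,95), (392,105) and (582,135). Next I'll locate the handle from the top depth, then with a closer wrist view.

```bash
python3 - <<'E'
from rig import *
from h import *
X=np.load("topX.npy"); p=np.load("top0.npz")["p"]
m=(X[...,2]>.218)&(X[...,2]<.25)&(abs(X[...,0]-.64)<.12)&(abs(X[...,1]-.225)<.12)&(p.max(-1)<70)
Q=X[m]; print(len(Q),Q.mean(0),Q.min(0),Q.max(0))
c=Q.mean(0); w,v=np.linalg.eigh(np.cov((Q-c)[:,:2].T)); print("dir",v[:,1],np.degrees(np.arctan2(v[1,1],v[0,1])))
yaw=np.arctan2(v[1,1],v[0,1])-np.pi/2
print("yaw",yaw%np.pi)
yaw=np.radians(32.6)
for s in (1,-1):
    for z in (.36,.234,.275):
        q=inverse_kinematics([c[0],c[1],z],rot(yaw-np.pi/2,s)); print(s,z,None if q is None else np.round(q,2))
E
```

```text
193 [0.63552566 0.22965593 0.2343295 ] [0.5988727  0.18000968 0.21909151] [0.67138075 0.27906748 0.24345737]
dir [-0.57059478  0.82123175] 124.79171217066035
yaw 0.6072299297842063
1 0.36 [-0.11  0.45 -0.45  1.37  0.19  1.37  0.01]
1 0.234 [-0.09  0.53 -0.47  1.54  0.25  1.13 -0.04]
1 0.275 [-0.1   0.5  -0.46  1.49  0.23  1.21 -0.02]
-1 0.36 [-0.98  0.52  0.92  1.43 -0.41  1.39 -2.63]
-1 0.234 [-0.88  0.57  0.72  1.59 -0.4   1.14 -2.64]
-1 0.275 [-0.99  0.59  0.92  1.55 -0.48  1.25 -2.57]
```

```bash
python3 - <<'E'
from rig import *
from h import *
yaw=0.607
command_gripper(0.06,60)
movep([0.6355,0.2297,0.36],rot(yaw-np.pi/2,1))
cp=camera_params("wrist");K=cp["K"]
s=sense(); pic,d=camera("wrist"); Rc,t=wristcam(s,cp); np.savez("wh.npz",p=pic,d=d,R=Rc,t=t)
cv2.imwrite("pics/wh.png",pic[:,:,::-1]); print(s["time_s"])
X=cloud(d,K,Rc,t); np.save("whX.npy",X)
T=rect(pic,K,Rc,t,0.56,0.72,0.15,0.31,0.232,3600); cv2.imwrite("pics/whr.png",T[:,:,::-1])
E
```

```text
20.9667
```

View pics/wh.png

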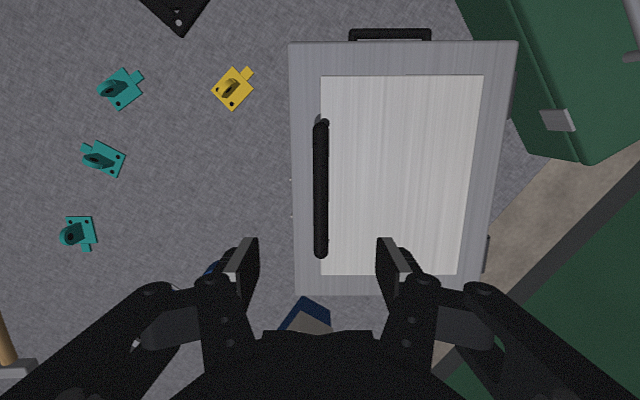

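View pics/whr.png

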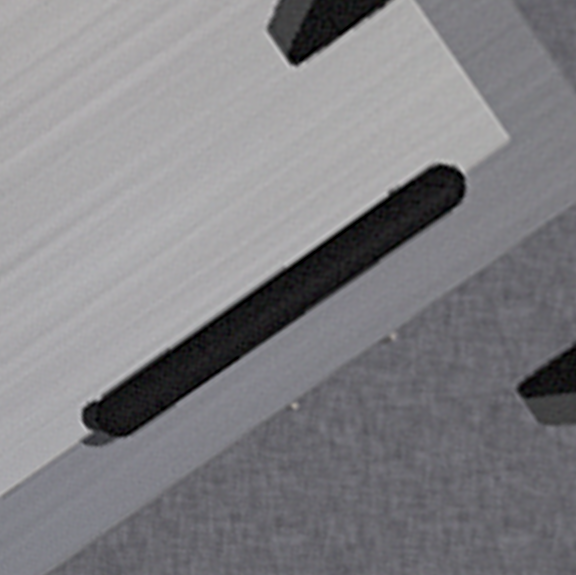

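The bar runs from (320,122) to (321,252) in wh.png, centred between the jaws. Its centre is about (0.6365, 0.2315) with yaw 0.608. I'll descend, grip, then lift along the hinge arc, turning the tool with the lid.

```bash
cat >> h.py <<'E'
YW=0.608; H0=np.array([0.6365,0.2315,0.228])
cx=np.array([np.cos(YW),np.sin(YW),0]); cy=np.array([-np.sin(YW),np.cos(YW),0])
hinge=H0+0.182*cx-np.array([0,0,.052])
def lidpose(th):
    Q=cv2.Rodrigues(cy*th)[0]
    R=Q@rot(YW-np.pi/2,1); g=hinge+Q@(H0-hinge)
    return g-0.006*R[:,0], R
E
python3 - <<'E'
from rig import *
from h import *
for th in (0,.1,.2): print(np.round(lidpose(th)[0],4), inverse_kinematics(*lidpose(th)))
p,R=lidpose(0)
movep(p+[0,0,.08],R)
print(move_l(p,R,feed=0.12,until_force=10))
command_gripper(0.0,100); s=sense()
print("gap",s["finger_gap"],s["position"]-p,s["wrist_force"],s["time_s"])
E
```

```text
[0.6365 0.2315 0.234 ] [-0.11049718  0.5295609  -0.44434057  1.53325512  0.24204678  1.13361434
  0.0034991 ]
[0.642  0.2353 0.2519] [-1.42612288e-01  5.70740177e-01 -4.35803051e-01  1.42485054e+00
  2.47263663e-01  1.30019779e+00  7.57007832e-04]
[0.6489 0.2402 0.269 ] [-1.76546976e-01  6.20509279e-01 -4.26497129e-01  1.30918412e+00
  2.54797182e-01  1.46513059e+00 -8.87731833e-04]
False
gap 0.011187002947342801 [0.00054677 0.00034128 0.00087066] [0.60632415 1.15568272 3.41496414] 22.65
```

```bash
python3 - <<'E'
from rig import *
from h import *
pic,d=camera("wrist"); cv2.imwrite("pics/wg.png",pic[:,:,::-1])
pic2,d=camera("scene"); c=cv2.resize(pic2[120:320,300:500],None,fx=3,fy=3,interpolation=cv2.INTER_CUBIC); cv2.imwrite("pics/sg.png",c[:,:,::-1])
E
```

```text
(no output)
```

View pics/wg.png

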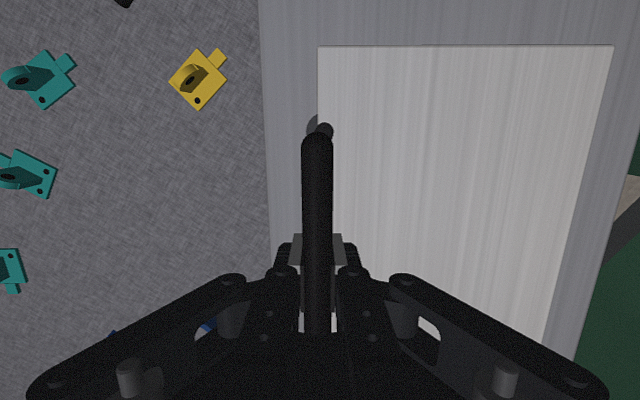

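View pics/sg.png

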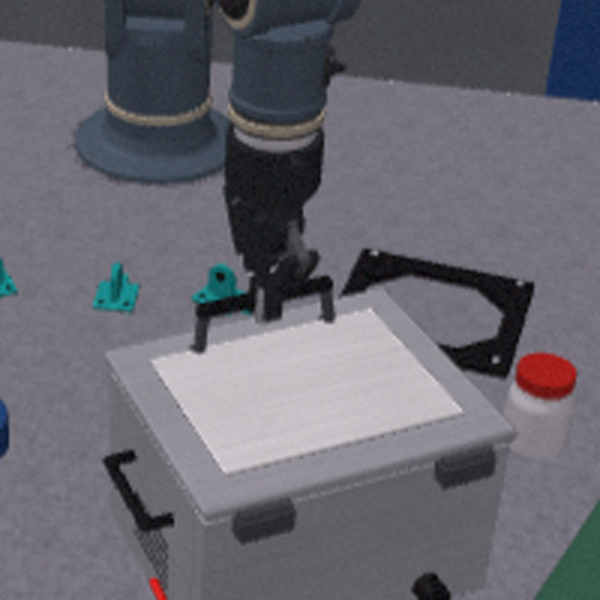

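The bar sits well inside the pads, with the tips past it at about (318,250). I'll lift along the arc.

```bash
python3 - <<'E'
from rig import *
from h import *
for th in (.025,.05,.075,.1,.13,.16,.19,.2):
    p,R=lidpose(th); move_l(p,R,feed=0.03)
    s=sense(); print(th,np.round(s["position"]-p,4),np.round(s["wrist_force"],1),round(s["finger_gap"],4))
sleep(.3)
s=sense(); print(np.round(s["position"]-p,4),s["wrist_force"],s["finger_gap"],s["time_s"])
pic,d=camera("wrist"); cv2.imwrite("pics/wl.png",pic[:,:,::-1]); 
cp=camera_params("wrist"); Rc,t=wristcam(s,cp); np.savez("wl.npz",p=pic,d=d,R=Rc,t=t)
X=cloud(d,cp["K"],Rc,t)
o=np.load("whX.npy"); op=np.load("wh.npz")["p"]
def nrm(Q):
    Q=Q-Q.mean(0); n=np.linalg.svd(Q,full_matrices=False)[2][2]; return n*np.sign(n[2])
def lid(X,p):
    m=(p.min(-1)>140)&(X[...,2]>.17)&(X[...,2]<.3)&(np.linalg.norm(X[...,:2]-(H0+.09*cx)[:2],axis=-1)<.12); Q=X[m]
    n=nrm(Q); r=abs((Q-Q.mean(0))@n); n=nrm(Q[r<.004]); return m.sum(),n,np.arccos(n[2])
print(lid(o,op),lid(X,pic))
pic2,d=camera("scene"); c=cv2.resize(pic2[120:320,300:500],None,fx=3,fy=3,interpolation=cv2.INTER_CUBIC); cv2.imwrite("pics/sl.png",c[:,:,::-1])
E
```

```text
0.025 [-0.0001 -0.0001 -0.002 ] [ 4.   2.2 -8.4] 0.0108
0.05 [0.0004 0.0003 0.0004] [ 3.3  1.8 -2.2] 0.0109
0.075 [0.0003 0.0002 0.0001] [ 3.8  2.  -4.4] 0.0107
0.1 [ 0.0002  0.0001 -0.0001] [ 5.4  3.9 -5.3] 0.011
0.13 [ 0.0002  0.0001 -0.0003] [ 5.1  2.8 -5.4] 0.0107
0.16 [ 0.0001  0.0001 -0.0003] [ 4.7  3.  -5.1] 0.0109
0.19 [ 0.0001  0.0001 -0.0004] [ 5.   3.4 -6.2] 0.0111
0.2 [ 0.      0.     -0.0004] [ 4.7  3.5 -4.4] 0.0105
[ 0.      0.     -0.0004] [ 4.68023817  2.47840131 -5.97590451] 0.010750860290274507 25.5583
(np.int64(26633), array([5.93624158e-04, 2.51393405e-04, 9.99999792e-01]), np.float64(0.0006446614170152672)) (np.int64(62783), array([0.15644484, 0.10950221, 0.98159782]), np.float64(0.19214005078205026))
```

View pics/sl.png

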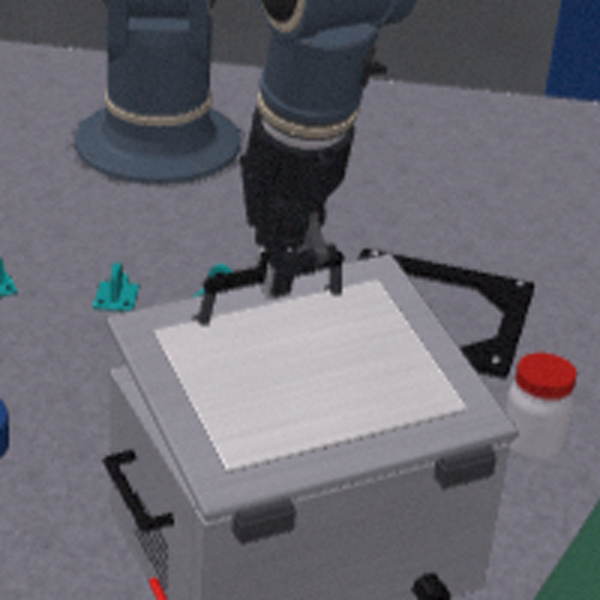

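View pics/wl.png

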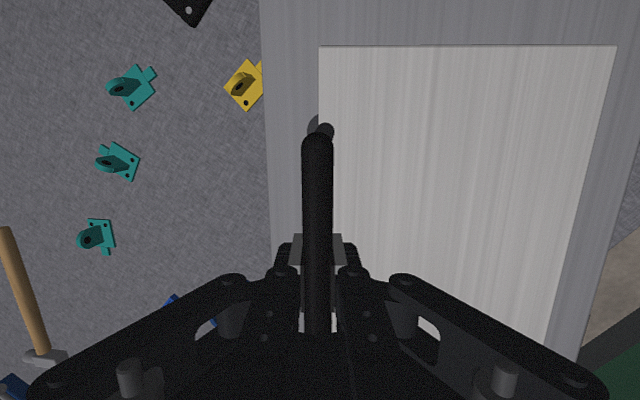

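The lid is open at 0.192 rad and still gripped at the bar. I'll take one last look at the tray, then hand in.

```bash
python3 - <<'E'
from rig import *
from h import *
sleep(.3)
pic,d=camera("top"); cv2.imwrite("pics/topf.png",pic[:,:,::-1])
s=sense(); print(s["wrist_force"],s["finger_gap"],abs(s["qd"]).max(),s["time_s"])
E
```

```text
[ 5.06206363  2.69571034 -5.73674201] 0.010752821052392817 0.0024283729705392924 26.0083
```

View pics/topf.png

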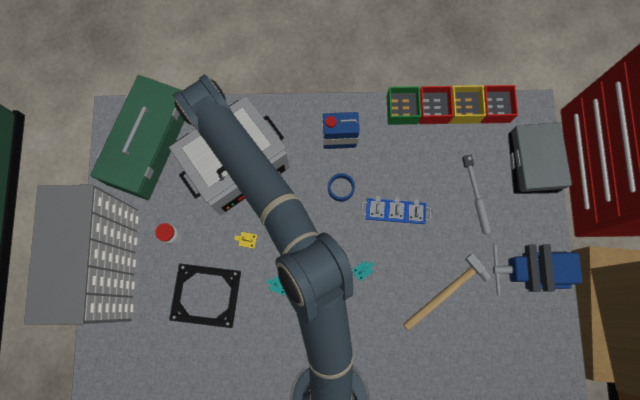

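The final top view shows all three brackets in the tray at (377,208), (397,210) and (416,212). None of the bystanders has moved, and the arm is still.

```bash
python3 - <<'E'
from rig import *
print(finish_job())
E
```

```text
the job is handed in; nothing more can be done
None
```

The job is handed in: both loose steel brackets are in the two empty tray pockets, and the arm is holding the lid slightly open by its handle. It reported no verdict.

- **Brackets:** the last top views show all three brackets seated with their tabs in the notches, facing the same way. Both loose ones touched down at the expected floor height.
- **Lid:** it came free of the seal and followed the hinge arc without flying open. The depth camera measured 0.192 rad against my 0.20 target, so the handle is raised about 34 mm. The grip and the arm were steady, with about 6 N of downward pull on the tool.
- **Other things on the bench:** none of the bystanders looked moved in the final top view.
- **Time:** about 26 s of the 67 s were used.
- **One mismatch:** the finger opening read about 11 mm on the 14 mm bar. It also read about 7 mm on the 8 mm ears, so the sensor reads low when gripping. The pictures showed the bar well inside the pads, and the lid followed the arm to within about 0.01 rad.

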